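# Move the lift-off guard door to the other bench drive

## Robot

A 6-joint arm with a two-finger parallel gripper is mounted at the origin on the work surface. World frame = base frame: x ahead of the robot, y to its left, z up, the work surface at z = 0. Lengths are in m, angles in rad, forces in N, time in s.
With the tool pointing down it reaches from about 0.35 to 0.775 m from the base axis. Payload 5.5 kg.
Tool frame: the origin (TCP) lies at the very end of the fingers, on their centre line; the grasp point (between the pads) lies 19 mm behind it (grip_point_offset is the distance from the TCP to the grasp point, in m); z points along the fingers, y is the direction in which the jaws open and shut (so a half turn about z gives the same grasp; the last joint's range is limited). The gripper opens to 85 mm and grips with 20 to 120 N. Pads are 22 mm wide; open, the fingers measure 114 mm over their backs; the gripper's body (76 mm by 85 mm) begins 54 mm behind the grasp point. The pads swing forward as they close: fully open they stand 13 mm farther back than shut.
Start: joints at [-1.477, 0.313, 0.046, 1.304, 0, 1.431], TCP at [0.133, -0.559, 0.231] pointing down, gripper open.
Joint ranges: [-2.76, 2.76], [-0.86, 1.69], [-1.03, 1.26], [-2.2, 2.34], [-1.47, 1.5], [-3.14, 3.14]. Speed limits (rad/s): [2.57, 2.57, 3.14, 3.14, 3.14, 3.14].

## Interface

Orientations are given as a unit quaternion [w, x, y, z].
In Python, from workcell import * gives the robot as it stands.
- The arm moves only by the shell command python3 -m crank 'ROWS' [OPENING] [FORCE]. ROWS is a JSON object of lists of equal length, an entry for each row: "travel": the shift along the tool's x, y, z in units of 40 mm (1.0 is 40 mm), a list of three; "turn": the turn about the tool's z in rad. In form: {"travel": [[x, y, z], ...], "turn": [turn, ...]}. A call has 1 to 5 rows; each row is the pose to reach, as a shift and turn from the pose commanded when the call began, along the tool's axes at that moment; what a row does not reach only later rows make up. A row lasts 1/12 s, in which the tool goes at most 41.7 mm and 7.16 degrees, less where a joint would pass 70% of its speed; a pose out of reach is approached as far as the arm can. A call with a gripper value outside its range is refused whole. OPENING is the finger opening in mm, from 0 to 85.4, set as the call begins (- or left out, the last holds). The fingers move at their own pace and stop on an object; FORCE is the grip in N (left out, the last holds). Time passes only in rows, so rows that repeat a pose let the fingers close. It gives the time, the measured TCP pose, the force and the opening at its end, in the units of the state.
- get_state(): the state, without advancing time (a new reading comes with each control period).
- read_camera(name): name is "scene" or "top"; returns a dict with "image" (400x640x3 uint8, red, green, blue), "K" (3x3 intrinsics, pixels), "R" (3x3) and "t" (3): a world point X has camera coordinates R X + t. Camera axes: x right, y down, z forward; pixel columns grow to the right and rows downward; lengths in m; the calibration is good to about 2 mm. A picture is of the moment at which its call begins. There is no depth.
- hand_in(): hands the job in, once; it reports no verdict.
The state is a dict: "clock": time; "joint_pos": joint angles; "qvel": joint speeds; "tau": joint torques, N m; "tcp_pos": TCP position; "orientation": TCP orientation; "wrist_force": force on the tool from outside, world axes, zero at the start; "ft_torque": the same for the moment, N m; "finger_gap": finger opening in m.
Only numpy, scipy, OpenCV 4.12 (cv2) and the standard library are available. Lean on these libraries where they do the work, as an engineer would, in place of code of your own. Each camera call takes 0.05 s, during which the arm holds its last target. There are 200 camera calls.

## Task

One yellow guard door hangs on one of the two bench drives; move it to the other drive. Squeeze its two tabs together to draw the sprung hinge pin, lift the door off, and lower it gently into the other drive's hinge until you feel it sit in both saddles with the pin still drawn; only then let the pin spring home so that the door hangs locked there. Do not force or drop the door on either hinge, and leave the jar, wrench and screwdriver alone.

Things in the scene. Friction and masses are not known exactly. Their poses are not given: they have to be found in the camera images.
- door: yellow guard door, 0.38 to 0.57 kg, balanced under its origin. Origin: middle of its steel hinge bar (14 mm thick, 150 mm long, along the door's y, from -75 to +75 mm). z is up as it hangs. A plate 4 mm thick (x) and 80 mm wide (y) hangs below, to 86 mm under the origin. A fixed brass stub 8 mm thick stands out 8 mm at the +y end of the bar, the sprung pin at the -y end
- fixed_tab (a point): middle of the yellow fixed tab on top of the bar, at y +12 mm of the door, 36 mm above the bar's axis. The tab is 22 mm wide (x), 8 mm thick (y), and reaches from 6 to 52 mm above the axis
- pin_tab (a point): middle of the red pin tab, same size and height as the yellow one, at y -36 mm of the door with the pin home, -12 mm fully drawn. The tabs measure 56 mm over both with the pin home, 32 mm drawn. Squeezed evenly about the midpoint of the two, they also shift the door 12 mm towards its -y; opened evenly they let the spring shift it back
- pin (a joint): draw of the sprung brass pin (8 mm thick) at the door's -y end, m: 0 = home, standing out 23 mm; 0.024 = fully drawn, not standing out. The spring pushes it out with 4 N at 0 and 10 N at 0.024: it stays drawn only while the tabs are squeezed
- drive_a: bench drive, blue motor; the door hangs on it at the start. Origin: underside of its base, straight below the middle of its hinge. Hinge axis along its y, 125 mm above the origin; motor towards -x, up to 107 mm high. The hung door's origin lies on the axis at y 0, its axes along the drive's
- hinge_a (a point): nominal middle of the blue drive's hinge. The bar lies in two saddles at y +65 and -65 mm (10 mm long in y): slots 17 mm wide, flared above to about 39 mm. Beyond, an end wall at y +75 mm has a hole for the stub and one at y -91 mm for the pin (2 mm clearance all round). Saddles reach 14 mm above the axis, walls 28 mm
- drive_b: bench drive, green motor, the same shape, without a door: the door's new place. Origin as for the blue one. Its hinge is bolted on through slots: the axis lies anywhere from 113 to 137 mm above the origin, not measured, to be found by touch
- hinge_b (a point): nominal middle (125 mm up; the true height differs by up to 12 mm) of the green drive's hinge, shaped as the blue one's. To go in or out from above the door must have its pin drawn and its origin 8 to 16 mm towards -y of the middle; once it lies in the saddles it slides towards +y, the stub enters its hole and the bar meets the +y wall at y 0
- jar: loose jar, 60 mm wide, 85 mm high, red cap; leave it
- wrench: loose steel wrench lying on the bench; leave it
- screwdriver: loose screwdriver lying on the bench; leave it
Not all that is in view belongs to the job. What is meant by the door is not purple, and is the larger of those in its own colour.

How it is judged:
On the way, in this order (a step that is already met when the one before it is completed fails the run):
1. the door is lifted clear of the hinge of the drive it hung on (z of door in the frame of drive_a above 0.165 m), for 0.1 s.
2. the door sits in the other drive's saddles, still held, with the pin still drawn (contact force between door and drive_b above 1 N and contact force between the fingers and door above 1 N and value of joint pin above 0.015 m and z of door in the frame of drive_b between 0.11 and 0.139 m and x of door in the frame of drive_b between -0.006 and 0.006 m and y of door in the frame of drive_b between -0.022 and 0.004 m), for 0.1 s.
At the end, for the whole second after the job is handed in: the door hangs at rest on the green drive: hinge axis within 6 mm (x), 4 mm (y) of its hinge's middle and 110 to 139 mm above its origin, bar parallel within 0.06 rad, upright within 0.25 rad, pin sprung home within 4 mm, nothing held (z of door in the frame of drive_b between 0.11 and 0.139 m and x of door in the frame of drive_b between -0.006 and 0.006 m and y of door in the frame of drive_b between -0.004 and 0.004 m and value of joint pin below 0.004 m and angle between door's own z axis and vertical below 0.25 rad and angle between the y axis of door and the y axis of drive_b, either way round below 0.06 rad and linear speed of door below 0.02 m/s); the robot touches nothing.
It fails at once if the door is forced or knocked on the old drive's hinge (over 40 N) (contact force between door and drive_a above 40 N).
It fails at once if the door is forced or dropped on the new drive's hinge (over 25 N) (contact force between door and drive_b above 25 N).
It fails at once if the jar, wrench or screwdriver is moved by more than 15 mm (distance of any of jar, wrench, screwdriver from where it was at the start of the episode above 0.015 m).
It also fails if it takes over 61 s, if anything falls off the work surface, if the arm or the gripper's body presses on something with over 40 N, if the wrist force passes 120 N, or if a joint passes its speed limit or range.

## Working session

There is one attempt and no reset: what is moved stays moved. The work goes in short steps, Python scripts to look and compute and a shell command to move; the robot and the scene stay as the last step left them, time stands still between calls to the robot, and variables do not carry over. Pictures are saved under pics/ and viewed, about 8 in all and at most 12, crops included, and the job is handed in when it is done.

```bash
ls; mkdir -p pics; python3 - <<'E'
from workcell import *
import cv2,pickle
s=get_state();print(s)
for n in("scene","top"):
    c=read_camera(n);pickle.dump(c,open(n+"0.pkl","wb"));cv2.imwrite(f"pics/{n}0.png",c["image"][:,:,::-1]);print(n,c["K"],c["R"],c["t"])
E
```

```text
pics
{'clock': 0.0, 'joint_pos': array([-1.47659502e+00,  3.14006051e-01,  4.49895653e-02,  1.30363064e+00,
        1.84437862e-05,  1.43120998e+00]), 'qvel': array([-0.00029582,  0.00108881,  0.00034139,  0.00035625,  0.00092651,
        0.00055084]), 'tau': array([-2.37613443e-03, -4.80624712e+01,  2.98537266e+01,  1.94753014e-02,
       -5.88799708e-05,  7.10987791e-06]), 'tcp_pos': array([ 0.13316114, -0.55883555,  0.23041001]), 'orientation': array([-9.24949844e-04,  9.93175269e-01,  1.16627739e-01,  3.02173102e-05]), 'wrist_force': array([-0.52603105, -0.62696535,  1.37767044]), 'ft_torque': array([-0.00201569, -0.05413849, -0.01971788]), 'finger_gap': 0.08543896267396592}
scene [[430.04466714   0.         320.19898594]
 [  0.         430.04466714 201.78032582]
 [  0.           0.           1.        ]] [[ 0.72063357  0.69322789 -0.01106062]
 [ 0.39445852 -0.423068   -0.81573031]
 [-0.5701664   0.5834797  -0.57832665]] [-0.28271656 -0.12043019  1.51142861]
top [[370.14458139   0.         323.05663663]
 [  0.         370.14458139 201.19563138]
 [  0.           0.           1.        ]] [[-0.00800705 -0.99990629  0.0111043 ]
 [-0.99402857  0.00675049 -0.10891109]
 [ 0.10882592 -0.01191004 -0.99398947]] [-0.06278224  0.48850539  0.97853449]
```

View pics/scene0.png

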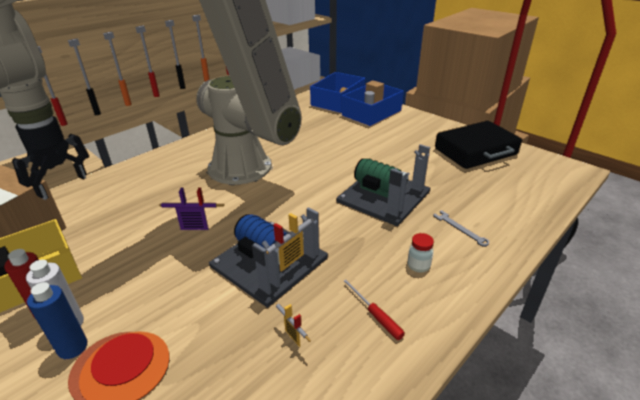

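View pics/top0.png

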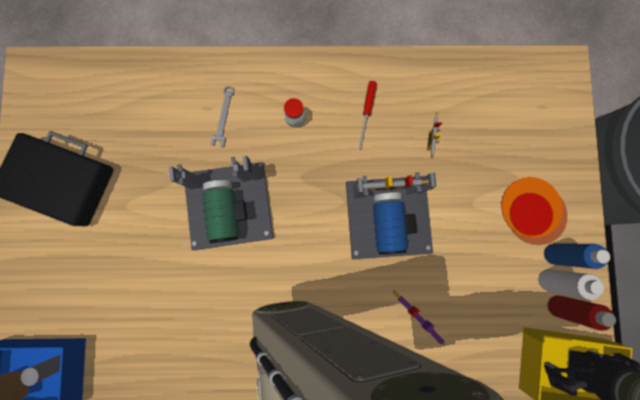

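The scene shows the door on the blue drive (yellow tab at scene (293,222), top (390,182); red tab at top (409,181)).
Things that could be mistaken for it:
- Door on the blue drive: top (395,183). Yellow and the larger of the two, so I choose this one.
- Small yellow door on the bench: top (435,135).
- Purple door: top (417,315).

Next I check the choice in a close crop.

```bash
cat > h.py <<'E'
import numpy as np,cv2,pickle
def ray(c,uv):
    d=c["R"].T@np.linalg.solve(c["K"],[uv[0],uv[1],1.]);o=-c["R"].T@c["t"];return o,d
def onz(c,uv,z):
    o,d=ray(c,uv);return (o+d*(z-o[2])/d[2])
def tri(c1,p1,c2,p2):
    A=[];b=[]
    for c,p in((c1,p1),(c2,p2)):
        o,d=ray(c,p);d=d/np.linalg.norm(d);P=np.eye(3)-np.outer(d,d);A.append(P);b.append(P@o)
    return np.linalg.lstsq(np.vstack(A),np.hstack(b),rcond=None)[0]
def proj(c,X):
    p=c["K"]@(c["R"]@np.asarray(X)+c["t"]);return p[:2]/p[2]
def blobs(c,kind,box):
    h=cv2.cvtColor(c["image"],cv2.COLOR_RGB2HSV);x0,y0,x1,y1=box
    H,S,V=[h[...,i].astype(int) for i in range(3)]
    m={"yellow":(H>18)&(H<32)&(S>190)&(V>90),"red":((H<6)|(H>174))&(S>180)&(V>70),"dark":(V<95)&(S<90),"grey":(S<60)&(V>85)}[kind]
    mm=np.zeros(m.shape,np.uint8);mm[y0:y1,x0:x1]=m[y0:y1,x0:x1]
    n,l,st,ce=cv2.connectedComponentsWithStats(mm)
    return mm,l,[(i,ce[i].round(2),st[i]) for i in range(1,n) if st[i][4]>5]
E
python3 - <<'E'
from h import *
t=pickle.load(open("top0.pkl","rb"));s=pickle.load(open("scene0.pkl","rb"))
I=t["image"][:,:,::-1]
a=cv2.resize(I[165:265,340:440],None,fx=4,fy=4,interpolation=cv2.INTER_CUBIC);b=cv2.resize(I[155:255,170:280],None,fx=4,fy=4,interpolation=cv2.INTER_CUBIC) if 0 else cv2.resize(I[155:255,165:265+0],None,fx=4,fy=4,interpolation=cv2.INTER_CUBIC)
J=s["image"][:,:,::-1]
cv2.imwrite("pics/c1.png",np.hstack([a,b]))
a=cv2.resize(J[190:310,200:333],None,fx=3,fy=3,interpolation=cv2.INTER_CUBIC);b=cv2.resize(J[130:250,320:453],None,fx=3,fy=3,interpolation=cv2.INTER_CUBIC)
cv2.imwrite("pics/c2.png",np.hstack([a,b]))
for n,c,bx in(("top",t,(340,165,445,200)),("scene",s,(265,205,330,275))):
    for k in("yellow","red"):
        for i in blobs(c,k,bx)[2]: print(n,k,*i)
# dark base minAreaRect
for nm,bx in(("A",(335,165,445,270)),("B",(165,150,285,255))):
    m,l,bl=blobs(t,"dark",bx)
    k=max(bl,key=lambda q:q[2][4]);pts=cv2.findNonZero((l==k[0]).astype(np.uint8));r=cv2.minAreaRect(pts);bp=cv2.boxPoints(r)
    print(nm,r,[onz(t,p,0.012)[:2].round(4) for p in bp], bp.round(1).tolist())
E
```

```text
top yellow 1 [388.58 181.84] [386 177   6  11  55]
top red 1 [408.49 180.42] [406 176   6  10  53]
scene red 1 [278.16 232.75] [274 224   9  19 117]
A ((392.0000305175781, 216.50001525878906), (78.56102752685547, 86.61643981933594), 85.2363510131836) [array([ 0.5458, -0.1296]), array([ 0.5646, -0.3708]), array([ 0.3481, -0.38  ]), array([ 0.3307, -0.1441])] [[345.6000061035156, 181.0], [431.8999938964844, 173.8000030517578], [438.3999938964844, 252.0], [352.1000061035156, 259.20001220703125]]
B ((222.69107055664062, 202.694580078125), (83.5415267944336, 91.62834930419922), 81.54497528076172) [array([0.5848, 0.3536]), array([0.6215, 0.1032]), array([0.3917, 0.0675]), array([0.3573, 0.3122])] [[171.1999969482422, 168.10000610351562], [261.8999938964844, 154.60000610351562], [274.1000061035156, 237.3000030517578], [183.5, 250.6999969482422]]
```

View pics/c1.png

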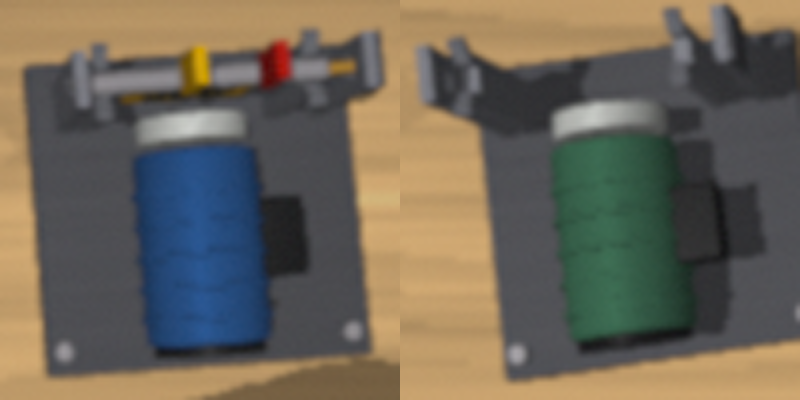

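View pics/c2.png

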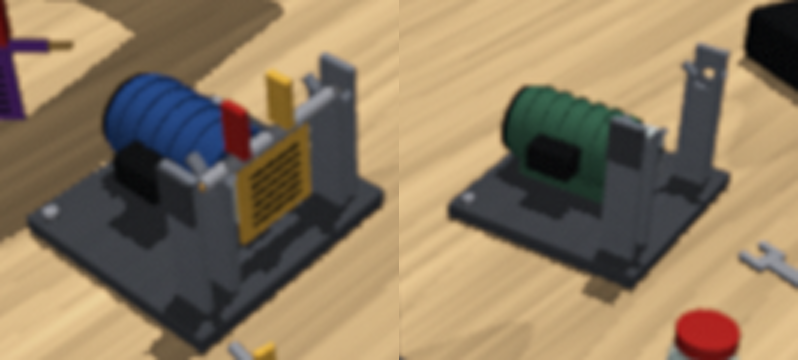

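The crops confirm the choice: the larger yellow door with one yellow and one red tab hangs on the blue drive. The green hinge is empty, with its walls at about top (171,172) and (245,160). I'll zoom in on the hinges for measuring picks.

```bash
python3 - <<'E'
from h import *
t=pickle.load(open("top0.pkl","rb"));s=pickle.load(open("scene0.pkl","rb"))
def crop(c,x0,y0,x1,y1,f):
    im=cv2.resize(c["image"][y0:y1,x0:x1,::-1],None,fx=f,fy=f,interpolation=cv2.INTER_LINEAR)
    for x in range(x0,x1,10):
        cv2.putText(im,str(x),((x-x0)*f,8),0,.3,(0,255,255),1);cv2.line(im,((x-x0)*f+f//2,9),((x-x0)*f+f//2,14),(0,255,255),1)
    for y in range(y0,y1,10):
        cv2.putText(im,str(y),(0,(y-y0)*f+f//2),0,.3,(255,255,0),1);cv2.line(im,(0,(y-y0)*f+f//2),(5,(y-y0)*f+f//2),(255,255,0),1)
    return im
cv2.imwrite("pics/z1.png",np.vstack([crop(t,345,165,445,200,8),crop(t,165,150,265,190,8)]))
cv2.imwrite("pics/z2.png",np.hstack([crop(s,250,200,325,280,5),crop(s,383,140,433,220,5)] ) if 0 else np.hstack([crop(s,255,200,325,282,6),crop(s,380,140,436,222,6)]))
print(-t["R"].T@t["t"],-s["R"].T@s["t"])
E
```

```text
[ 0.3785957  -0.05441962  1.02655379] [ 1.11300557 -0.73685107  0.77273387]
```

View pics/z1.png

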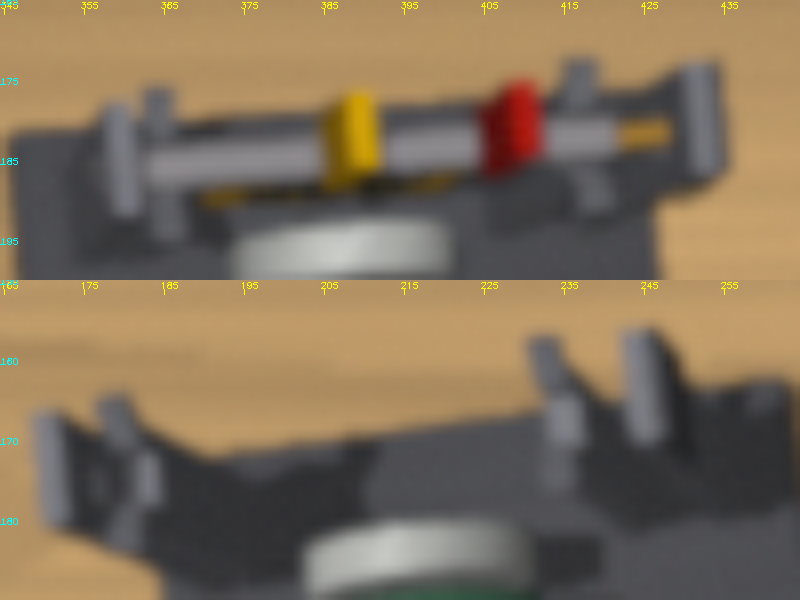

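View pics/z2.png

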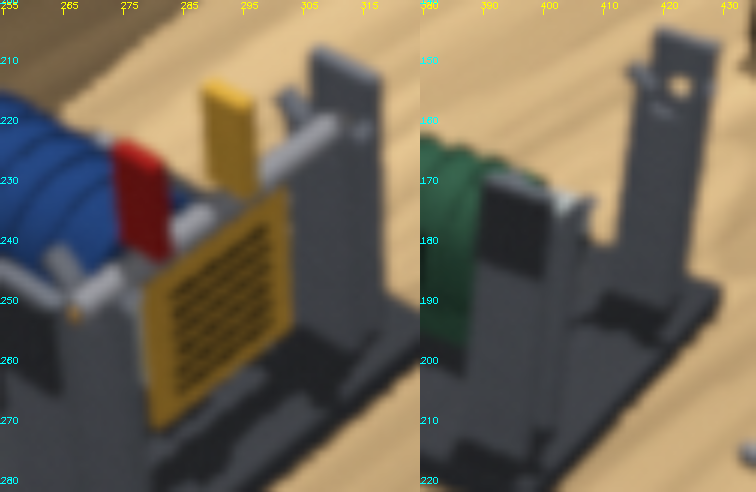

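In z1 (top view), the A wall tops are at (359.8,184.7) and (432.4,179.7), and the tab tops at (390.0,180.9) and (410.4,179.6). The B wall tops are at (171.2,173.3) and (244.8,162.9). In z2 (scene view), the +y wall tops are at A (312.3,209.9) and B (424.1,145.6).

```bash
python3 - <<'E'
from h import *
t=pickle.load(open("top0.pkl","rb"));s=pickle.load(open("scene0.pkl","rb"))
def an(l,r,z):
    P=onz(t,l,z);Q=onz(t,r,z);d=P-Q;L=np.hypot(*d[:2]);yaw=np.arctan2(-d[0],d[1]);return P,Q,L,yaw
P,Q,L,yaw=an((359.8,184.7),(432.4,179.7),.153);print("A",P,Q,L,yaw)
th=L-.166;yh=np.array([-np.sin(yaw),np.cos(yaw)])
print("thick",th,"mid",P[:2]-yh*(.075+th/2))
for n,p in(("yel",(390.0,180.9)),("red",(410.4,179.6))):print(n,onz(t,p,.177))
print("A+wall tri",tri(t,(359.8,184.7),s,(312.3,209.9)))
print("scene tabs",tri(t,(390.,180.9),s,(255+(229-2.5)/6,200+(93-2.5)/6)),tri(t,(410.4,179.6),s,(255+(142-2.5)/6,200+(152-2.5)/6)))
print("B+ tri",tri(t,(171.2,173.3),s,(424.1,145.6)),"B- tri",tri(t,(244.8,162.9),s,(396.75,170.1)))
for z in(.141,.147,.153,.159,.165):
    P,Q,L,yaw=an((171.2,173.3),(244.8,162.9),z);yh=np.array([-np.sin(yaw),np.cos(yaw)]);print(z,P,Q,L,yaw,"mid",P[:2]-yh*(.075+(L-.166)/2))
E
```

```text
A [ 0.51327609 -0.15297328  0.153     ] [ 0.52429746 -0.32745972  0.153     ] 0.1748341658991498 0.06308082788068342
thick 0.008834165899149787 mid [ 0.51828246 -0.23223241]
yel [ 0.51807455 -0.22081389  0.177     ]
red [ 0.52084582 -0.26853215  0.177     ]
A+wall tri [ 0.5134459  -0.15212939  0.15542207]
scene tabs [ 0.51818526 -0.21972121  0.17956509] [ 0.52110339 -0.26695501  0.17985825]
B+ tri [0.54144828 0.29133766 0.16716008] B- tri [0.56532111 0.11954837 0.16830543]
0.141 [0.5458324  0.30129603 0.141     ] [0.57040331 0.12429106 0.141     ] 0.17870222949194137 0.13793331986213073 mid [0.55701789 0.22071756]
0.147 [0.54469931 0.29888591 0.147     ] [0.56910373 0.12308022 0.147     ] 0.17749144660280192 0.1379333198621308 mid [0.55580155 0.21890708]
0.153 [0.54356621 0.29647578 0.153     ] [0.56780416 0.12186938 0.153     ] 0.17628066371366244 0.13793331986213092 mid [0.55458521 0.2170966 ]
0.159 [0.54243311 0.29406566 0.159     ] [0.56650458 0.12065854 0.159     ] 0.17506988082452288 0.1379333198621311 mid [0.55336887 0.21528612]
0.165 [0.54130001 0.29165554 0.165     ] [0.565205  0.1194477 0.165    ] 0.17385909793538332 0.13793331986213128 mid [0.55215253 0.21347564]
```

Both A estimates agree (hinge mid ≈ (0.5186,-0.2326), yaw ≈ 0.061). B mid ≈ (0.553,0.214), yaw ≈ 0.138, with the axis high at about 0.133–0.137. I'm moving above the tabs at A.

```bash

python3 -m crank '{"travel":[[0.5,-0.24,0],[1.25,-0.6,0],[2,-0.96,0],[2.8,-1.35,0],[3.6,-1.735,0]],"turn":[0,0,0,0,0]}' 70 40
python3 -m crank '{"travel":[[0.8,-0.385,0],[1.6,-0.77,0],[2.4,-1.157,0],[3.2,-1.54,0],[4.0,-1.93,0]],"turn":[0,0,0,0,0]}'
python3 -m crank '{"travel":[[0.9,-0.434,0],[1.8,-0.87,0],[2.6,-1.25,0],[3.2,-1.54,0],[3.61,-1.74,0]],"turn":[0,0,0,0,0]}'
python3 -m crank '{"travel":[[0,0,0],[0,0,0],[0,0,0],[0,0,0]],"turn":[0.09,0.173,0.173,0.173]}'
```

```text
clock: 0.52
tcp_pos: [0.2579, -0.4573, 0.2308]
orientation: [-0.0, 0.993, 0.116, -0.0]
wrist_force: [0.6, -1.0, -0.3]
finger_gap: 0.0702
clock: 0.93
tcp_pos: [0.3959, -0.3449, 0.231]
orientation: [-0.0, 0.993, 0.117, -0.0]
wrist_force: [0.4, -0.4, 0.1]
finger_gap: 0.0698
clock: 1.35
tcp_pos: [0.521, -0.2428, 0.2307]
orientation: [-0.0, 0.993, 0.118, -0.0]
wrist_force: [0.3, -0.5, -0.6]
finger_gap: 0.0697
clock: 1.68
tcp_pos: [0.5192, -0.2449, 0.2308]
orientation: [-0.0, 0.999, 0.032, -0.0]
wrist_force: [-0.2, 1.5, -0.5]
finger_gap: 0.0698
```

```bash

python3 -m crank '{"travel":[[0,0,0.3],[0,0,0.6],[0,0,0.9],[0,0,1.1],[0,0,1.2]],"turn":[0,0,0,0,0]}'
python3 -m crank '{"travel":[[0,0,0.2],[0,0,0.4],[0,0,0.7],[0,0,0.95],[0,0,1.02]],"turn":[0,0,0,0,0]}'
python3 - <<'E'
from h import *
from workcell import *
c=read_camera("scene");cv2.imwrite("pics/g1.png",cv2.resize(c["image"][180:300,215:335,::-1],None,fx=5,fy=5))
E
```

```text
clock: 2.1
tcp_pos: [0.5184, -0.2451, 0.1819]
orientation: [-0.001, 1.0, 0.031, -0.001]
wrist_force: [-0.2, -0.4, -0.9]
finger_gap: 0.07
clock: 2.52
tcp_pos: [0.5185, -0.2447, 0.1406]
orientation: [-0.001, 1.0, 0.03, -0.001]
wrist_force: [-0.1, 0.2, -0.1]
finger_gap: 0.0696
```

View pics/g1.png

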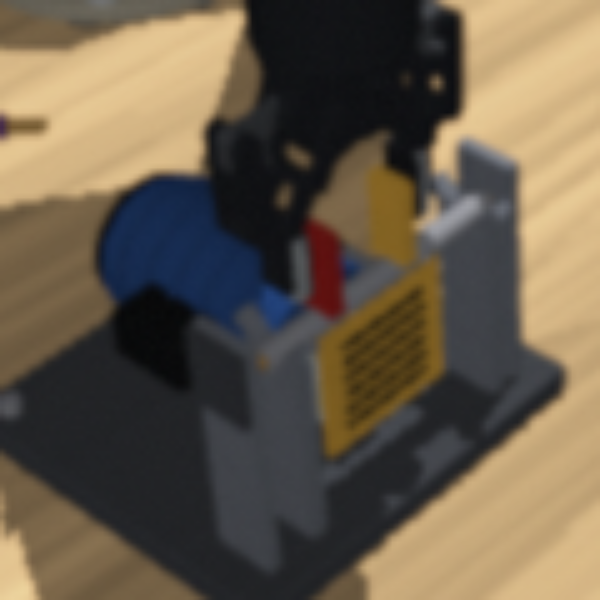

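The fingers straddle both tabs (red at crop (323,268), yellow at (392,215)) with a gap on each side. Next I squeeze in steps.

```bash
Z='{"travel":[[0,0,0],[0,0,0],[0,0,0]],"turn":[0,0,0]}'
python3 -m crank '{"travel":[[0,0,0],[0,0,0],[0,0,0]],"turn":[0,0,0]}' 54 40
python3 -m crank '{"travel":[[0,0,0],[0,0,0],[0,0,0]],"turn":[0,0,0]}' 46
python3 -m crank '{"travel":[[0,0,0],[0,0,0],[0,0,0]],"turn":[0,0,0]}' 38
python3 -m crank '{"travel":[[0,0,0],[0,0,0],[0,0,0]],"turn":[0,0,0]}' 32
python3 -m crank '{"travel":[[0,0,0],[0,0,0],[0,0,0],[0,0,0]],"turn":[0,0,0,0]}' 28
```

```text
clock: 2.82
tcp_pos: [0.5194, -0.2444, 0.143]
orientation: [-0.001, 1.0, 0.031, 0.0]
wrist_force: [0.3, 4.8, 1.4]
finger_gap: 0.054
clock: 3.07
tcp_pos: [0.5199, -0.2442, 0.1441]
orientation: [-0.0, 1.0, 0.031, 0.001]
wrist_force: [-0.7, 6.8, 7.2]
finger_gap: 0.0463
clock: 3.32
tcp_pos: [0.5204, -0.244, 0.1451]
orientation: [-0.0, 1.0, 0.031, 0.002]
wrist_force: [-1.3, 7.8, 12.1]
finger_gap: 0.0381
clock: 3.57
tcp_pos: [0.5207, -0.2441, 0.1456]
orientation: [-0.0, 1.0, 0.031, 0.002]
wrist_force: [-1.2, 8.3, 13.3]
finger_gap: 0.0324
clock: 3.9
tcp_pos: [0.5208, -0.2444, 0.1459]
orientation: [0.0, 1.0, 0.031, 0.002]
wrist_force: [-2.2, 8.8, 14.2]
finger_gap: 0.0313
```

Pin drawn (gap 31 mm). The pads swinging forward press the door down by about 14 N, so I relieve that and lift slowly.

```bash

python3 -m crank '{"travel":[[0,0,-0.04],[0,0,-0.08],[0,0,-0.12],[0,0,-0.12]],"turn":[0,0,0,0]}' 
python3 -m crank '{"travel":[[0,0,-0.04],[0,0,-0.08],[0,0,-0.12],[0,0,-0.12]],"turn":[0,0,0,0]}'
python3 -m crank '{"travel":[[0,0,-0.05],[0,0,-0.1],[0,0,-0.15],[0,0,-0.15]],"turn":[0,0,0,0]}'
```

```text
clock: 4.23
tcp_pos: [0.519, -0.2454, 0.1469]
orientation: [0.0, 1.0, 0.03, -0.001]
wrist_force: [0.3, 0.4, -3.6]
finger_gap: 0.031
clock: 4.57
tcp_pos: [0.5194, -0.2454, 0.1522]
orientation: [0.0, 1.0, 0.03, 0.0]
wrist_force: [-0.2, -0.3, -5.0]
finger_gap: 0.031
clock: 4.9
tcp_pos: [0.5196, -0.2454, 0.1587]
orientation: [0.0, 1.0, 0.03, 0.0]
wrist_force: [0.8, -0.1, -4.4]
finger_gap: 0.0308
```

```bash

python3 -m crank '{"travel":[[0,0,-0.2],[0,0,-0.5],[0,0,-0.9],[0,0,-1.3],[0,0,-1.7]],"turn":[0,0,0,0,0]}' 
python3 -m crank '{"travel":[[0,0,-0.4],[0,0,-0.8],[0,0,-1.2],[0,0,-1.5],[0,0,-1.7]],"turn":[0,0,0,0,0]}'
python3 -m crank '{"travel":[[0.04,-0.3,0],[0.12,-0.8,0],[0.2,-1.4,0],[0.29,-2.1,0],[0.39,-2.8,0]],"turn":[0,0,0,0,0]}'
python3 -m crank '{"travel":[[0.1,-0.7,0],[0.19,-1.4,0],[0.29,-2.1,0],[0.39,-2.8,0],[0.485,-3.5,0]],"turn":[0,0,0,0,0]}'
python3 -m crank '{"travel":[[0.1,-0.7,0],[0.19,-1.4,0],[0.29,-2.1,0],[0.39,-2.8,0],[0.45,-3.3,0]],"turn":[0,0,0,0,0]}'
python3 -m crank '{"travel":[[0.09,-0.6,0],[0.15,-1.1,0],[0.19,-1.4,0],[0.215,-1.52,0],[0.215,-1.52,0]],"turn":[0,0,0,0,0]}'
python3 -m crank '{"travel":[[0,0,0],[0,0,0],[0,0,0],[0,0,0]],"turn":[-0.04,-0.078,-0.078,-0.078]}'
python3 - <<'E'
from h import *
from workcell import *
c=read_camera("scene");t=read_camera("top");pickle.dump((c,t),open("b.pkl","wb"))
a=cv2.resize(c["image"][80:230,330:480,::-1],(400,400));b=cv2.resize(t["image"][130:230,150:250,::-1],(400,400),interpolation=cv2.INTER_CUBIC);cv2.imwrite("pics/b1.png",np.hstack([a,b]))
s=get_state();print(s["tcp_pos"],s["orientation"])
E
```

```text
clock: 5.32
tcp_pos: [0.5192, -0.2451, 0.2273]
orientation: [0.0, 1.0, 0.03, 0.0]
wrist_force: [-0.3, -0.3, -4.7]
finger_gap: 0.0305
clock: 5.73
tcp_pos: [0.5197, -0.2454, 0.2964]
orientation: [0.001, 1.0, 0.03, 0.001]
wrist_force: [0.1, -0.4, -4.3]
finger_gap: 0.0309
clock: 6.15
tcp_pos: [0.5275, -0.1309, 0.2934]
orientation: [-0.0, 1.0, 0.03, -0.001]
wrist_force: [0.4, 0.5, -4.6]
finger_gap: 0.0308
clock: 6.57
tcp_pos: [0.5382, 0.0105, 0.2936]
orientation: [-0.0, 1.0, 0.031, -0.0]
wrist_force: [0.7, 0.3, -4.4]
finger_gap: 0.031
clock: 6.98
tcp_pos: [0.549, 0.1317, 0.2935]
orientation: [-0.006, 0.999, 0.044, -0.001]
wrist_force: [0.7, -0.5, -4.2]
finger_gap: 0.0314
clock: 7.4
tcp_pos: [0.5574, 0.1612, 0.2945]
orientation: [-0.016, 0.998, 0.063, -0.001]
wrist_force: [0.5, 0.1, -4.1]
finger_gap: 0.0312
clock: 7.73
tcp_pos: [0.5572, 0.1605, 0.2947]
orientation: [-0.016, 0.995, 0.101, -0.001]
wrist_force: [-0.3, -0.4, -5.7]
finger_gap: 0.0312
[0.5571335  0.16079428 0.29473087] [-1.63319165e-02  9.94693878e-01  1.01571798e-01 -7.25896249e-04]
```

View pics/b1.png

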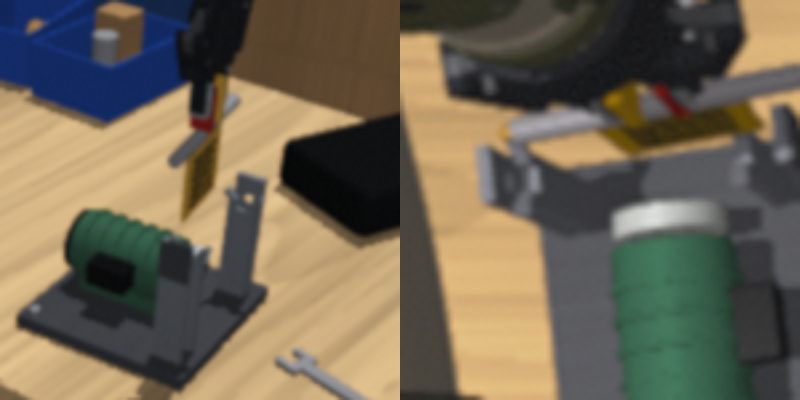

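The arm stopped short at y=0.161, slightly tilted, with the door still held above B (bar visible at crop (600,115)). A joint is probably at its range, so I check the joints.

```bash
python3 - <<'E'
from workcell import *
s=get_state();print(s["joint_pos"].round(3),s["ft_torque"])
E
```

```text
[0.125 0.314 0.2   1.458 0.033 3.064] [-0.07838064 -0.02053496  0.01427947]
```

Joint 6 would need 3.35 rad at B with this grasp, beyond its 3.14 limit. So I go back, re-hang the door gently on A, turn the gripper half a turn and regrasp. I retreat first.

```bash

python3 -m crank '{"travel":[[0,0,0],[0,0,0],[0,0,0]],"turn":[0.04,0.078,0.078]}' 
python3 -m crank '{"travel":[[-0.1,0.4,0],[-0.15,1,0],[-0.2,1.52,0],[-0.215,1.52,0],[-0.215,1.52,0]],"turn":[0,0,0,0,0]}'
python3 -m crank '{"travel":[[-0.1,0.5,0],[-0.19,1.2,0],[-0.29,1.9,0],[-0.39,2.6,0],[-0.45,3.3,0]],"turn":[0,0,0,0,0]}'
python3 -m crank '{"travel":[[0,0,0],[0,0,0]],"turn":[0,0]}'
```

```text
clock: 8.08
tcp_pos: [0.5571, 0.1611, 0.2948]
orientation: [-0.016, 0.998, 0.064, -0.001]
wrist_force: [-0.6, 0.6, -3.4]
finger_gap: 0.0312
clock: 8.5
tcp_pos: [0.5562, 0.099, 0.2927]
orientation: [-0.017, 0.998, 0.062, -0.001]
wrist_force: [-0.9, 0.1, -4.8]
finger_gap: 0.0311
clock: 8.92
tcp_pos: [0.555, -0.0334, 0.2886]
orientation: [-0.017, 0.998, 0.064, -0.001]
wrist_force: [0.4, 0.4, -5.2]
finger_gap: 0.0306
clock: 9.08
tcp_pos: [0.5554, -0.0339, 0.2883]
orientation: [-0.017, 0.998, 0.062, -0.001]
wrist_force: [-0.1, 0.3, -4.3]
finger_gap: 0.0309
```

The clamped pose left a 0.033 rad tilt (q5). By symmetry it can be undone at joint 6's other limit, so I turn there in free air with the door held.

```bash

for i in 1; do :; done
python3 -m crank '{"travel":[[0,0,0],[0,0,0],[0,0,0],[0,0,0],[0,0,0]],"turn":[-0.06,-0.17,-0.29,-0.41,-0.53]}'
python3 -m crank '{"travel":[[0,0,0],[0,0,0],[0,0,0],[0,0,0],[0,0,0]],"turn":[-0.12,-0.24,-0.36,-0.48,-0.6]}'
python3 -m crank '{"travel":[[0,0,0],[0,0,0],[0,0,0],[0,0,0],[0,0,0]],"turn":[-0.12,-0.24,-0.36,-0.48,-0.6]}'
python3 -m crank '{"travel":[[0,0,0],[0,0,0],[0,0,0],[0,0,0],[0,0,0]],"turn":[-0.12,-0.24,-0.36,-0.48,-0.6]}'
python3 -m crank '{"travel":[[0,0,0],[0,0,0],[0,0,0],[0,0,0],[0,0,0]],"turn":[-0.12,-0.24,-0.36,-0.48,-0.6]}' >/dev/null
python3 -m crank '{"travel":[[0,0,0],[0,0,0],[0,0,0],[0,0,0],[0,0,0]],"turn":[-0.12,-0.24,-0.36,-0.48,-0.6]}' >/dev/null
python3 -m crank '{"travel":[[0,0,0],[0,0,0],[0,0,0],[0,0,0],[0,0,0]],"turn":[-0.12,-0.24,-0.36,-0.48,-0.6]}' >/dev/null
python3 -m crank '{"travel":[[0,0,0],[0,0,0],[0,0,0],[0,0,0],[0,0,0]],"turn":[-0.12,-0.24,-0.36,-0.48,-0.6]}' >/dev/null
python3 -m crank '{"travel":[[0,0,0],[0,0,0],[0,0,0],[0,0,0],[0,0,0]],"turn":[-0.12,-0.24,-0.36,-0.48,-0.6]}'
python3 -c "
from workcell import *
s=get_state();print(s['joint_pos'].round(3),s['tcp_pos'],s['finger_gap'])"
```

```text
clock: 9.5
tcp_pos: [0.5552, -0.0313, 0.2886]
orientation: [-0.016, 0.945, 0.326, 0.003]
wrist_force: [0.5, -0.9, -4.5]
finger_gap: 0.0309
clock: 9.92
tcp_pos: [0.5552, -0.0313, 0.2886]
orientation: [-0.015, 0.806, 0.591, 0.008]
wrist_force: [0.6, -0.6, -3.9]
finger_gap: 0.0313
clock: 10.33
tcp_pos: [0.5552, -0.0312, 0.2886]
orientation: [-0.012, 0.596, 0.803, 0.012]
wrist_force: [-0.2, 0.3, -5.1]
finger_gap: 0.0306
clock: 10.75
tcp_pos: [0.5552, -0.0313, 0.2886]
orientation: [-0.008, 0.332, 0.943, 0.015]
wrist_force: [-0.9, 0.0, -5.2]
finger_gap: 0.0307
clock: 12.83
tcp_pos: [0.5552, -0.0313, 0.2886]
orientation: [-0.014, 0.917, -0.398, -0.009]
wrist_force: [0.3, 0.3, -4.5]
finger_gap: 0.0311
[-0.218  0.275  0.132  1.44   0.031 -2.542] [ 0.55521425 -0.03126312  0.28856908] 0.031137252687536105
```

```bash

python3 -m crank '{"travel":[[0,0,0],[0,0,0],[0,0,0],[0,0,0],[0,0,0]],"turn":[-0.12,-0.24,-0.36,-0.48,-0.56]}'
python3 -m crank '{"travel":[[0,0,0],[0,0,0],[0,0,0]],"turn":[-0.06,-0.1,-0.1]}'
python3 -c "
from workcell import *
s=get_state();print(s['joint_pos'].round(3))"
python3 -m crank '{"travel":[[0,0,0],[0,0,0]],"turn":[-0.1,-0.1]}'
python3 -c "
from workcell import *
s=get_state();print(s['joint_pos'].round(3))"
```

```text
clock: 13.25
tcp_pos: [0.5552, -0.0312, 0.2886]
orientation: [-0.016, 0.992, -0.129, -0.004]
wrist_force: [0.3, 0.0, -4.7]
finger_gap: 0.0308
clock: 13.5
tcp_pos: [0.5581, -0.0155, 0.2886]
orientation: [-0.011, 0.996, -0.092, -0.004]
wrist_force: [0.1, 0.1, -4.6]
finger_gap: 0.0309
[-0.183  0.279  0.138  1.44   0.021 -3.14 ]
clock: 13.67
tcp_pos: [0.5615, 0.012, 0.2885]
orientation: [-0.001, 0.998, -0.062, -0.004]
wrist_force: [-0.1, 0.7, -4.4]
finger_gap: 0.031
[-1.220e-01  2.860e-01  1.480e-01  1.441e+00  2.000e-03 -3.140e+00]
```

The tilt is gone (q5 ≈ 0). With this winding, B needs q6 ≈ -3.09, which is within range, so no regrasp is needed. I continue to B.

```bash

python3 -m crank '{"travel":[[-0.05,-0.3,0],[-0.12,-0.75,0],[-0.21,-1.3,0],[-0.3,-1.86,0],[-0.4,-2.48,0]],"turn":[0,0,0,0,0]}'
python3 -m crank '{"travel":[[-0.1,-0.6,0],[-0.19,-1.2,0],[-0.27,-1.7,0],[-0.34,-2.1,0],[-0.357,-2.22,0]],"turn":[0,0,0,0,0]}'
python3 -m crank '{"travel":[[0,0,0],[0,0,0],[0,0,0],[0,0,0],[0,0,0]],"turn":[-0.1,-0.2,-0.261,-0.261,-0.261]}'
python3 -c "
from workcell import *
s=get_state();print(s['joint_pos'].round(3),s['tcp_pos'],s['orientation'])"
```

```text
clock: 14.08
tcp_pos: [0.558, 0.1093, 0.2885]
orientation: [0.0, 0.998, -0.066, -0.004]
wrist_force: [-0.1, -0.3, -5.4]
finger_gap: 0.031
clock: 14.5
tcp_pos: [0.5549, 0.2012, 0.2884]
orientation: [-0.001, 0.998, -0.064, -0.005]
wrist_force: [0.6, 0.4, -4.3]
finger_gap: 0.0309
clock: 14.92
tcp_pos: [0.5556, 0.1979, 0.2885]
orientation: [-0.0, 0.998, 0.064, -0.004]
wrist_force: [-0.0, -0.2, -4.5]
finger_gap: 0.0307
[ 2.050e-01  3.440e-01  2.280e-01  1.463e+00  2.000e-03 -3.065e+00] [0.55556544 0.19788454 0.28845403] [-3.61821563e-04  9.97919933e-01  6.43143561e-02 -4.39763442e-03]
```

```bash

python3 -m crank '{"travel":[[-0.005,-0.06,0.2],[-0.01,-0.11,0.6],[-0.01,-0.11,1.0],[-0.01,-0.11,1.3],[-0.01,-0.11,1.5]],"turn":[-0.009,-0.009,-0.009,-0.009,-0.009]}'
python3 -m crank '{"travel":[[0,0,0.2],[0,0,0.4],[0,0,0.52],[0,0,0.54],[0,0,0.54]],"turn":[0,0,0,0,0]}'
python3 - <<'E'
from h import *
from workcell import *
c=read_camera("scene");t=read_camera("top");pickle.dump((c,t),open("b2.pkl","wb"))
a=cv2.resize(c["image"][120:200,370:450,::-1],(400,400),interpolation=cv2.INTER_LINEAR);b=cv2.resize(t["image"][140:195,160:260,::-1],(800,440),interpolation=cv2.INTER_LINEAR)[:,:];
im=np.zeros((590,800,3),np.uint8);im[:440]=b
cv2.imwrite("pics/b2t.png",b);cv2.imwrite("pics/b2s.png",cv2.resize(c["image"][120:220,360:460,::-1],(600,600)))
s=get_state();print(s["tcp_pos"],s["orientation"])
E
```

```text
clock: 15.33
tcp_pos: [0.5533, 0.202, 0.2263]
orientation: [-0.0, 0.998, 0.069, -0.006]
wrist_force: [-0.8, -0.2, -5.3]
finger_gap: 0.0306
clock: 15.75
tcp_pos: [0.554, 0.2021, 0.2068]
orientation: [-0.0, 0.998, 0.07, -0.004]
wrist_force: [-0.2, -0.0, -4.4]
finger_gap: 0.0309
[0.55443464 0.20215638 0.20747144] [-4.59313853e-04  9.97555821e-01  6.97689503e-02 -3.80339460e-03]
```

View pics/b2t.png

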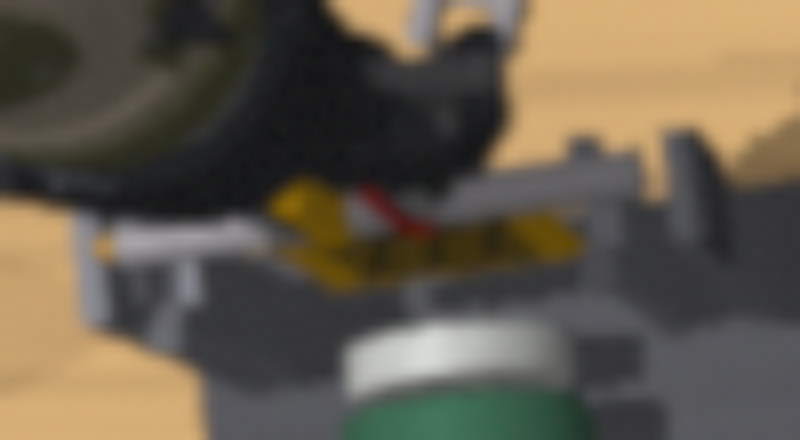

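View pics/b2s.png

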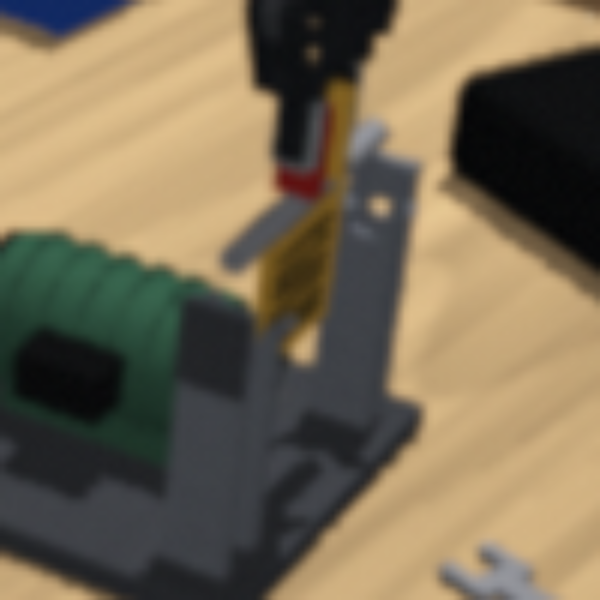

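```bash
python3 - <<'E'
from h import *
c,t=pickle.load(open("b2.pkl","rb"))
for z in(.187,.191):
    P=onz(t,(173.6,170.1),z);Q=onz(t,(239.6,161.1),z);d=P-Q;print(z,P,Q,np.hypot(*d[:2]),"yaw",np.arctan2(-d[0],d[1]),"mid",(P+Q)/2)
E
```

```text
0.187 [0.54455638 0.27761254 0.187     ] [0.56472621 0.12702097 0.187     ] 0.15193630479983297 yaw 0.13314492744740633 mid [0.55464129 0.20231675 0.187     ]
0.191 [0.54376567 0.27603059 0.191     ] [0.5638394  0.12615651 0.191     ] 0.15121241405444505 yaw 0.13314492744740636 mid [0.55380253 0.20109355 0.191     ]
```

The bar in hand measures within about 1 mm and 0.005 rad of the B target. I lower it carefully.

```bash

python3 -m crank '{"travel":[[0,0,0.15],[0,0,0.3],[0,0,0.42],[0,0,0.5],[0,0,0.5]],"turn":[0,0,0,0,0]}'
python3 -m crank '{"travel":[[0,0,0.08],[0,0,0.16],[0,0,0.24],[0,0,0.3],[0,0,0.3]],"turn":[0,0,0,0,0]}'
python3 -m crank '{"travel":[[0,0,0.03],[0,0,0.05],[0,0,0.05],[0,0,0.05]],"turn":[0,0,0,0]}'
python3 -m crank '{"travel":[[0,0,0.03],[0,0,0.05],[0,0,0.05],[0,0,0.05]],"turn":[0,0,0,0]}'
```

```text
clock: 16.27
tcp_pos: [0.5531, 0.2019, 0.1855]
orientation: [-0.0, 0.998, 0.07, -0.005]
wrist_force: [-0.5, -0.5, -5.0]
finger_gap: 0.0307
clock: 16.68
tcp_pos: [0.5534, 0.202, 0.1742]
orientation: [-0.0, 0.998, 0.07, -0.005]
wrist_force: [0.2, -0.2, -4.7]
finger_gap: 0.0311
clock: 17.02
tcp_pos: [0.5538, 0.2021, 0.1729]
orientation: [-0.0, 0.998, 0.07, -0.004]
wrist_force: [-0.4, 0.2, -4.4]
finger_gap: 0.0313
clock: 17.35
tcp_pos: [0.5537, 0.2021, 0.1708]
orientation: [-0.0, 0.998, 0.07, -0.004]
wrist_force: [-0.6, -0.1, -4.7]
finger_gap: 0.0306
```

```bash

python3 -m crank '{"travel":[[0,0,0.03],[0,0,0.06],[0,0,0.09],[0,0,0.1],[0,0,0.1]],"turn":[0,0,0,0,0]}'
python3 -m crank '{"travel":[[0,0,0.03],[0,0,0.06],[0,0,0.08],[0,0,0.08]],"turn":[0,0,0,0]}'
python3 -m crank '{"travel":[[0,0,0.02],[0,0,0.04],[0,0,0.04],[0,0,0.04]],"turn":[0,0,0,0]}'
```

```text
clock: 17.77
tcp_pos: [0.5536, 0.2021, 0.1666]
orientation: [-0.0, 0.998, 0.07, -0.005]
wrist_force: [-1.0, 0.2, -6.2]
finger_gap: 0.0307
clock: 18.1
tcp_pos: [0.5535, 0.2021, 0.1634]
orientation: [-0.0, 0.998, 0.07, -0.004]
wrist_force: [0.1, -0.8, -4.2]
finger_gap: 0.0309
clock: 18.43
tcp_pos: [0.5536, 0.2021, 0.162]
orientation: [-0.0, 0.998, 0.07, -0.004]
wrist_force: [-0.8, 0.2, -4.6]
finger_gap: 0.0307
```

```bash

python3 -m crank '{"travel":[[0,0,0.02],[0,0,0.04],[0,0,0.04],[0,0,0.04]],"turn":[0,0,0,0]}'
python3 -m crank '{"travel":[[0,0,0.02],[0,0,0.04],[0,0,0.04],[0,0,0.04]],"turn":[0,0,0,0]}'
python3 -m crank '{"travel":[[0,0,0.02],[0,0,0.04],[0,0,0.04],[0,0,0.04]],"turn":[0,0,0,0]}'
```

```text
clock: 18.77
tcp_pos: [0.5536, 0.2021, 0.1604]
orientation: [-0.0, 0.998, 0.07, -0.004]
wrist_force: [0.0, -0.7, -5.0]
finger_gap: 0.0308
clock: 19.1
tcp_pos: [0.5536, 0.2021, 0.1588]
orientation: [-0.0, 0.998, 0.07, -0.004]
wrist_force: [0.4, -0.2, -4.7]
finger_gap: 0.0307
clock: 19.43
tcp_pos: [0.5538, 0.2022, 0.1578]
orientation: [-0.0, 0.998, 0.07, -0.004]
wrist_force: [-0.5, -0.0, -0.5]
finger_gap: 0.031
```

```bash

python3 -m crank '{"travel":[[0,0,0.02],[0,0,0.02],[0,0,0.02]],"turn":[0,0,0]}'
python3 -m crank '{"travel":[[0,0,0.025],[0,0,0.025],[0,0,0.025]],"turn":[0,0,0]}'
python3 -c "
from workcell import *
s=get_state();print(s['wrist_force'],s['ft_torque'],s['tcp_pos'],s['orientation'])"
```

```text
clock: 19.68
tcp_pos: [0.5539, 0.2023, 0.1576]
orientation: [-0.0, 0.998, 0.07, -0.004]
wrist_force: [-2.5, 0.7, 5.6]
finger_gap: 0.0311
clock: 19.93
tcp_pos: [0.554, 0.2024, 0.1573]
orientation: [-0.001, 0.998, 0.07, -0.003]
wrist_force: [-4.3, 1.4, 9.6]
finger_gap: 0.0308
[-4.3211537   1.42273415  9.628919  ] [-0.44266662  0.87073195 -0.13389591] [0.5539972  0.20239125 0.15734073] [-5.32951886e-04  9.97549843e-01  6.98845615e-02 -3.18985889e-03]
```

Contact is firm at TCP z≈0.157, which puts the bar at ≈0.136. The torque suggests the -y saddle carries most of the load, so I look before releasing.

```bash
python3 - <<'E'
from h import *
from workcell import *
c=read_camera("scene");t=read_camera("top");pickle.dump((c,t),open("b3.pkl","wb"))
a=cv2.resize(c["image"][135:195,375:432,::-1],(456,480),interpolation=cv2.INTER_LINEAR);b=cv2.resize(t["image"][140:195,160:260,::-1],(800,440),interpolation=cv2.INTER_LINEAR)
b=cv2.resize(t["image"][145:195,163:206,::-1],(344,400),interpolation=cv2.INTER_LINEAR)
im=np.zeros((480,800,3),np.uint8);im[:,:456]=a;im[:400,456:]=b
cv2.imwrite("pics/b3.png",im)
E
```

```text
(no output)
```

View pics/b3.png

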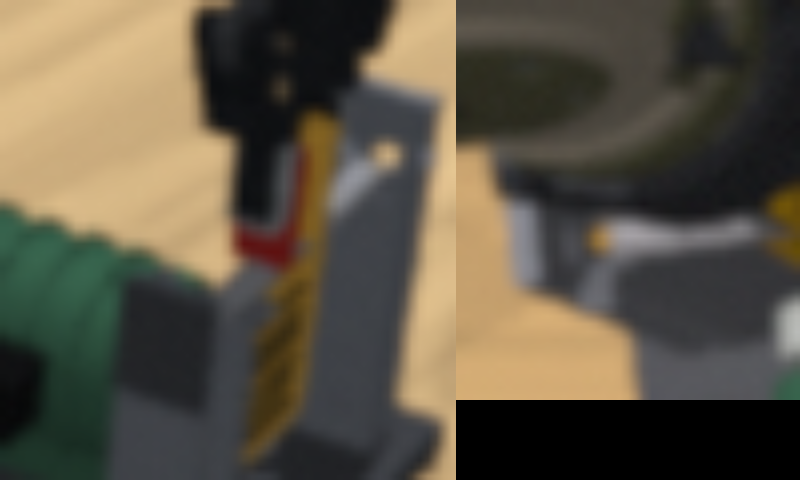

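The picture shows the bar's +y end beside the hole at (385,155), only just into the +y saddle, at about door y = -12 or slightly beyond. I ease the load, slide 3 mm towards +y and feel again.

```bash

python3 -m crank '{"travel":[[0,0,-0.035],[0,-0.025,-0.035],[0,-0.05,-0.035],[0,-0.075,-0.035],[0,-0.075,-0.035]],"turn":[0,0,0,0,0]}'
python3 -c "
from workcell import *
s=get_state();print(s['wrist_force'],s['ft_torque'],s['tcp_pos'],s['orientation'])"
python3 -m crank '{"travel":[[0,0,0.02],[0,0,0.035],[0,0,0.035]],"turn":[0,0,0]}'
python3 -c "
from workcell import *
s=get_state();print(s['wrist_force'],s['ft_torque'],s['tcp_pos'],s['orientation'])"
```

```text
clock: 20.45
tcp_pos: [0.5541, 0.2039, 0.1574]
orientation: [0.001, 0.998, 0.069, -0.003]
wrist_force: [-0.2, -4.2, 5.0]
finger_gap: 0.031
[-0.15276041 -4.16647475  5.01674039] [-1.41704659  0.13480458 -0.07069674] [0.55405301 0.20389103 0.15740973] [ 9.83231973e-04  9.97583245e-01  6.93871355e-02 -3.48238848e-03]
clock: 20.7
tcp_pos: [0.5541, 0.2039, 0.1573]
orientation: [0.001, 0.998, 0.069, -0.003]
wrist_force: [-3.4, -5.1, 11.1]
finger_gap: 0.0308
[-3.3518752  -5.13054442 11.12035934] [-1.5243305   0.63965005 -0.05561314] [0.55411036 0.20391936 0.15725927] [ 8.26187632e-04  9.97583487e-01  6.94090294e-02 -2.98176504e-03]
```

The load now sits on both saddles (about 16 N in total, under the 25 N limit) with the pin drawn. Next I let the pin out evenly in steps.

```bash

python3 -m crank '{"travel":[[0,0,0],[0,0,0],[0,0,0]],"turn":[0,0,0]}' 37 
python3 -m crank '{"travel":[[0,0,0],[0,0,0],[0,0,0]],"turn":[0,0,0]}' 43
python3 -m crank '{"travel":[[0,0,0],[0,0,0],[0,0,0]],"turn":[0,0,0]}' 49
```

```text
clock: 20.95
tcp_pos: [0.5543, 0.2049, 0.1566]
orientation: [-0.0, 0.998, 0.07, -0.003]
wrist_force: [-0.2, -2.7, 6.5]
finger_gap: 0.0366
clock: 21.2
tcp_pos: [0.5541, 0.2048, 0.1559]
orientation: [-0.0, 0.998, 0.07, -0.003]
wrist_force: [2.2, -3.3, 4.5]
finger_gap: 0.043
clock: 21.45
tcp_pos: [0.5532, 0.2051, 0.155]
orientation: [-0.0, 0.998, 0.07, -0.004]
wrist_force: [1.4, -2.1, 0.1]
finger_gap: 0.0491
```

```bash

python3 -m crank '{"travel":[[0,0,0],[0,0,0],[0,0,0]],"turn":[0,0,0]}' 54
python3 -m crank '{"travel":[[0,0,0],[0,0,0],[0,0,0]],"turn":[0,0,0]}' 60
python3 -m crank '{"travel":[[0,0,0],[0,0,0],[0,0,0]],"turn":[0,0,0]}' 70
python3 - <<'E'
from h import *
from workcell import *
c=read_camera("scene");pickle.dump(c,open("b4.pkl","wb"))
for k in("yellow","red"):
    for i in blobs(c,k,(380,130,440,200))[2]:print(k,*i)
E
```

```text
clock: 21.7
tcp_pos: [0.5525, 0.2051, 0.1545]
orientation: [-0.0, 0.998, 0.07, -0.005]
wrist_force: [-0.2, -1.3, -4.6]
finger_gap: 0.0542
clock: 21.95
tcp_pos: [0.5533, 0.2056, 0.1558]
orientation: [-0.001, 0.998, 0.07, -0.004]
wrist_force: [0.2, -0.5, 0.4]
finger_gap: 0.0595
clock: 22.2
tcp_pos: [0.5533, 0.2052, 0.1557]
orientation: [-0.001, 0.998, 0.07, -0.004]
wrist_force: [-0.1, 0.0, -0.3]
finger_gap: 0.0702
red 2 [406.31 166.56] [403 165   7   4  16]
```

Tabs released and forces are near zero. I retreat straight up and away, then check.

```bash

python3 -m crank '{"travel":[[0,0.02,-0.1],[0,0.04,-0.25],[0,0.05,-0.5],[0,0.05,-0.8],[0,0.05,-1.2]],"turn":[0,0,0,0,0]}'
python3 -m crank '{"travel":[[0,0,-0.5],[0,0,-1],[0,0,-1.4],[0,0,-1.8],[0,0,-2]],"turn":[0,0,0,0,0]}'
python3 -m crank '{"travel":[[0,0.5,0],[0,1.2,0],[0,2,0],[0,2.8,0],[0,3.6,0]],"turn":[0,0,0,0,0]}'
python3 -m crank '{"travel":[[0,0.8,0],[0,1.5,0],[0,2.2,0],[0,2.5,0],[0,2.5,0]],"turn":[0,0,0,0,0]}'
python3 - <<'E'
from h import *
from workcell import *
c=read_camera("scene");t=read_camera("top");pickle.dump((c,t),open("b5.pkl","wb"))
a=cv2.resize(c["image"][125:205,365:445,::-1],(400,400),interpolation=cv2.INTER_LINEAR);b=cv2.resize(t["image"][140:190,160:260,::-1],(800,400)[:2],interpolation=cv2.INTER_LINEAR)
im=np.zeros((600,800,3),np.uint8);im[:400]=b
d=cv2.resize(c["image"][130:190,375:435,::-1],(400,400));
full=np.hstack([cv2.resize(b,(800,400))]);out=np.vstack([full,np.hstack([cv2.resize(d,(200,200)),cv2.resize(c["image"][:,:,::-1],(320,200)),cv2.resize(t["image"][:,:,::-1],(280,200))])])
cv2.imwrite("pics/b5.png",out)
for n,cc,bx in(("s",c,(375,125,440,205)),("t",t,(165,140,265,195))):
  for k in("yellow","red"):
    for i in blobs(cc,k,bx)[2]:print(n,k,*i)
E
```

```text
clock: 22.67
tcp_pos: [0.5536, 0.2029, 0.2042]
orientation: [-0.0, 0.998, 0.07, -0.005]
wrist_force: [-0.2, 0.0, 0.6]
finger_gap: 0.0701
clock: 23.08
tcp_pos: [0.5554, 0.2032, 0.2869]
orientation: [-0.001, 0.998, 0.07, -0.002]
wrist_force: [-0.4, 0.5, 0.4]
finger_gap: 0.0697
clock: 23.5
tcp_pos: [0.5688, 0.119, 0.2833]
orientation: [0.014, 0.999, 0.041, -0.004]
wrist_force: [-0.3, 0.1, -0.1]
finger_gap: 0.0702
clock: 23.92
tcp_pos: [0.5759, 0.0736, 0.2859]
orientation: [0.029, 1.0, 0.009, -0.005]
wrist_force: [-0.8, 0.5, 0.4]
finger_gap: 0.0697
s red 1 [406.42 160.83] [403 154   8  15  88]
t yellow 1 [227.79 173.93] [225 173   6   3  14]
t red 1 [218.82 166.  ] [216 161   7  12  50]
```

View pics/b5.png

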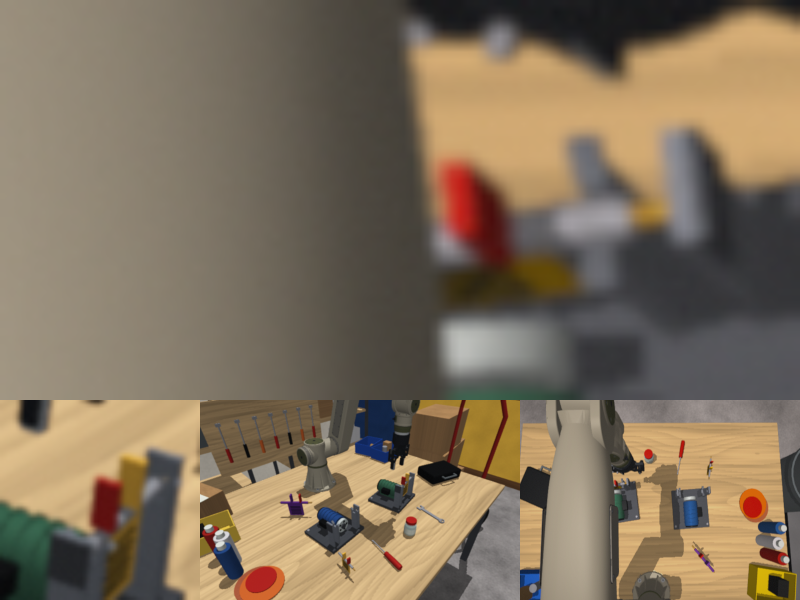

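The last picture shows the door hanging on the green drive with its pin reaching the -y wall (crop (650,213)). I do a numeric check on the stored images.

```bash
python3 - <<'E'
from h import *
c,t=pickle.load(open("b5.pkl","rb"))
yh=np.array([-.1375,.9905,0]);xh=np.array([.9905,.1375,0]);m=np.array([.5523,.2138,.136])
h=cv2.cvtColor(c["image"],cv2.COLOR_RGB2HSV);
for n,y in(("red",-.036),("yel",.012)):
    print(n,"pred scene mid",proj(c,m+yh*(y-.004)+[0,0,.036]),"top-face",proj(c,m+yh*y+[0,0,.052]),"topcam topface",proj(t,m+yh*y+[0,0,.052]))
H,S,V=[h[...,i].astype(int) for i in range(3)]
mm=((H>14)&(H<32)&(S>150)&(V>60)).astype(np.uint8);w=np.zeros_like(mm);w[135:190,395:440]=mm[135:190,395:440]
ys,xs=np.nonzero(w)
for r in range(140,190,2):
    q=xs[ys==r]; 
    if len(q):print(r,q.min(),q.max(),end="; ")
P=onz(t,(216.5,164.5),.188);d=P-m;print("\nred top local",d@xh,d@yh)
r=tri(t,(216.5,164.5),c,(405.5,154.5));d=r-m;print("red tri",r,d@xh,d@yh)
E
```

```text
red pred scene mid [405.84362446 160.63121263] top-face [407.10715576 154.99611852] topcam topface [217.13927087 164.32433526]
yel pred scene mid [413.52890794 153.72580749] top-face [414.80155971 148.19867589] topcam topface [196.27348813 167.2690833 ]
148 412 418; 150 411 418; 152 411 417; 154 412 417; 156 412 416; 158 412 416; 160 411 416; 162 415 416; 166 414 415; 168 412 415; 170 409 415; 172 410 414; 174 411 414; 176 409 414; 178 408 414; 180 408 413; 182 408 413; 184 407 412; 186 409 411; 188 407 409; 
red top local -0.00019836442545118717 -0.0345042805103906
red tri [0.55478985 0.17752042 0.18960661] -0.0025222449078469806 -0.03627727890123812
```

```bash
python3 -c "
from workcell import *
print(hand_in())"
```

```text
the job is handed in; nothing more can be done
None
```

The door now hangs on the green drive with its pin home, and I handed the job in at about 24 s. `hand_in()` gave no verdict.

**What I did:** I squeezed the tabs on the blue drive to draw the pin, lifted the door clear and carried it across. I lowered it into the green hinge by feel until it seated with the bar about 136 mm up, then let the pin out in steps and backed away.

**Detour:** On the first approach joint 6 reached its range limit, so the arm stopped short and was left tilted by about 0.03 rad. I removed the tilt at joint 6's other limit in free air, with the door still held, and came back to the green drive with the wrist wound the other way.

**Last checks:**
- **Position:** in both cameras the red tab is within 1 px (about 2 mm) of where it should be for a hung door with the pin home. The pin is seen reaching its wall.
- **Forces:** contact with the green hinge was about 16 N by the wrist sensor before release (limit 25 N), and near zero afterwards. On the blue drive I estimate about 19 N during the squeeze (limit 40 N).
- **Other objects:** the jar, wrench and screwdriver look undisturbed in the last picture; I did not measure them.

**Less certain:**
- **Seating:** before release, the torque reading put most of the load on the -y saddle and only about 18% on the +y one.
- **Release:** the opening fingers tugged the door up with about 4.6 N just before letting go.
- **Height:** 136 mm is only 3 mm below the 139 mm limit. Two-view measurement read about 1.6 mm higher, in line with the 2.5 mm it over-read on the blue drive.
- **Yellow tab:** the forearm hid it from the top camera at the end, so only the scene view confirms it.

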